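# Turn the pump housing round the post and seat it in the drilling jig

### The arm

A 6-joint arm with a two-finger parallel gripper is mounted at the origin on the work surface. World frame = base frame: x ahead of the robot, y to its left, z up, the work surface at z = 0. Lengths are in m, angles in rad, forces in N, time in s.
With the tool pointing down it reaches from about 0.325 to 0.775 m from the base axis. Payload 9.3 kg.
Tool frame: the origin (TCP) lies between the finger pads; the fingertips stand env.tcp_to_tips ahead of it and the grasp point (between the pads) lies 8 mm behind it (env.tcp_to_tips is the distance from the TCP to the fingertips, in m); z points along the fingers, x is the direction in which the jaws open and shut, and the axes are right-handed (so a half turn about z gives the same grasp; the last joint's range is limited). The gripper opens to 85 mm and grips with 20 to 120 N. Pads are 22 mm wide; open, the fingers measure 114 mm over their backs; the gripper's body (76 mm by 85 mm) begins 54 mm behind the grasp point. The pads swing forward as they close: fully open they stand 13 mm farther back than shut.
Start: joints at [-1.421, 0.259, 0.021, 1.334, 0, 1.418], TCP at [0.164, -0.525, 0.242] pointing down, gripper open.
Joint ranges: [-3.04, 3.04], [-0.91, 1.82], [-1.04, 1.36], [-1.92, 1.95], [-1.52, 1.45], [-3.14, 3.14]. Speed limits (rad/s): [2.22, 2.22, 2.79, 3.14, 3.14, 3.14].

### API

Orientations are given as a 3x3 rotation matrix whose columns are the frame's x, y, z axes.
In Python, from workcell import env gives the robot as it stands.
- The arm moves only by the tool step_arm, never from a script. Its argument "increments" is a list of rows, each a list of 5 numbers: the shift along the tool's x, y, z in mm, then the turn about the tool's z in degrees, then the finger opening in mm, from 0 to 85.4. In form: [[tx, ty, tz, twist, jaw], ...]. A call has 1 to 12 rows; each row shifts and turns the pose as measured when the row begins, along the tool's axes as they then stand; what a row does not reach is not made up. A row lasts 1/12 s, in which the tool goes at most 41.7 mm and 7.16 degrees, less where a joint would pass 70% of its speed; a pose out of reach is approached as far as the arm can. A call is refused whole if a number of a shift passes 41.7 or a number of a turn 7.16, either way. A call with a gripper value outside its range is refused whole. The fingers move at their own pace and stop on an object; "squeeze" is the grip in N (left out, the last holds). Time passes only in rows, so rows that do not move let the fingers close. It gives the time, the measured TCP pose, the force and the opening at its end, in the units of the state.
- env.get_state(): the state, without advancing time (a new reading comes with each control period).
- env.camera(name): name is "scene" or "top" or "wrist"; returns (picture, depth): 480x640x3 uint8, blue, green, red; 480x640 float32, m along the optical axis (not along the pixel's ray), 0 where there is no reading.
- env.camera_params(name): a dict with "mtx" (3x3 intrinsics, pixels), "xyz" and "orientation" of the camera in the world. Camera axes: x right, y down, z forward; pixel columns grow to the right and rows downward; lengths in m; the calibration is good to about 2 mm. A picture is of the moment at which its call begins: read the wrist's pose just before it. camera_params takes no time and is no camera call; for the wrist camera it gives the pose at the moment of the call.
- env.close_job(): hands the job in, once; it reports no verdict.
Trained networks look in the newest picture that a camera, given by its name, has taken for a name from the list of things; names that differ only in an ending like _2 or _b are one class to them, and where a whole thing is asked for, a point or a joint stands for the part that bears it (a point fixed in the world has none). Each returns a list of dicts, best first, with "conf" (0 to 1); they miss things now and then, are a little off and sometimes report something else, mostly with a low value. They report only what shows in the picture. A call takes as long as a camera call. They do not tell look-alikes from the thing itself.
- env.find_in(camera, name): "bbox" ([left, top, right, bottom] in pixels, round what is visible of it).
The state is a dict: "time": time; "joint_positions": joint angles; "dq": joint speeds; "joint_efforts": joint torques, N m; "tcp_pos": TCP position; "eef_rot": TCP orientation; "force": force on the tool from outside, world axes, zero at the start; "ft_torque": the same for the moment, N m; "grip_width": opening from 0.0 (shut) to 1.0 (fully open).
Only numpy, scipy, OpenCV 4.12 (cv2) and the standard library are available. Lean on these libraries where they do the work, as an engineer would, in place of code of your own. Each camera call takes 0.05 s, during which the arm holds its last target.

### The job

Keeping the square pump housing flat on the bench, push it against the jig's round post and swing it a quarter turn about the post, until its spout points at the slot in the end stop and its side lies along the guide rail. Then slide it along the rail, spout into the slot, and feel it home against the stop's plate, whose setting is not known: press firmly but gently for a moment, never shove hard. Leave it flush there, let go and clear, without disturbing the other parts on the bench.

Things in the scene. Friction and masses are not known exactly. Their poses are not given: they have to be found in the camera images.
- housing: Loose square aluminium pump housing, 92 x 92 mm, 44 mm tall, 0.45 to 0.85 kg, flat on the bench; it is pushed, being too wide to grasp. Origin: centre of its underside; z up. A round spout, 22 mm in diameter, axis 21 mm up, sticks out 27 mm from the middle of its +x face; the other three faces are plain. It slides with 3 to 8 N of friction. Thin casting: never press on it with more than 35 N
- spout_tip (a point): Middle of the open end of the housing's spout, 73 mm from the housing's centre along its own +x and 21 mm up. At the start the spout points along the jig's +y within 0.2 rad; in the jig's pocket it must point along the jig's +x, so the quarter turn is clockwise seen from above
- jig: Steel jig bolted to the bench. Origin: its post's axis at bench height; z up. +x runs from the post along the guide rail to the end stop. The rail, 30 mm tall, 16 mm thick, spans x = 10 to 180 mm; its guiding face is the plane y = +8 mm, looking to +y, tangent to the post. Two low foot tabs lie on the rail's -y side
- post: Fixed round steel post, 16 mm in diameter, 50 mm tall, at the rail's open end. Origin: its axis at bench height. The housing starts with its centre 85 to 150 mm from it towards the jig's -x and 18 to 34 mm towards +y, so that, pushed along the jig's +x, its front face meets the post off its middle
- stop: End stop; its frame is the jig's (origin at the post, not here). A wall 40 mm tall at x = 160 mm carries a sliding plate in front, clamped tight: its flat face (y = 10 to 108 mm) is anywhere from x = 132 to 150 mm and is not reported: feel for it. A slot 28 mm wide, open at the top, through plate and wall, is centred on y = 54 mm. Home means bearing on the plate with 5 N or more for 0.3 s
- home (a point): Where the housing's origin is when seated against the rail and the end stop with the plate fully back (104 mm in x, 54 mm in y from the jig's origin). With the plate clamped forward, home is up to 18 mm short of this, along the jig's x. It has the jig's axes
- bearing: Loose steel ring, 52 mm wide, 16 mm tall, bystander on the robot's side of the end stop. Origin at the centre of its underside
- gear: Loose dark steel gear blank, 60 mm wide, 34 mm tall, bystander behind the rail. Origin at the centre of its underside
- bushing: Loose brass bushing, 32 mm wide, 32 mm tall, bystander beyond the housing. Origin at the centre of its underside
- oil_tin: Closed oil tin, 76 mm wide, 110 mm tall, bystander to the left. Origin at the centre of its underside
- valve_stack: Dark steel pulley, 70 mm wide, 60 mm tall, bystander to the right. Origin at the centre of its underside
Not all that is in view belongs to the job. Of the things like the housing, leave any that is red; of the rest the smaller one is meant. What is shaped like the jig but purple is not meant.

How it is judged:
On the way, in this order (a step that is already met when the one before it is completed fails the run):
1. the housing is swung round the post: it bears on the post while it is part-way through its turn (contact force between housing and post above 0.3 N and angle between the x axis of housing and the x axis of jig, either way round between 0.4 and 1.15 rad), for 0.2 s.
2. the quarter turn is complete: the spout points along the rail towards the end stop, within 0.1 rad (angle between the x axis of housing and the x axis of jig, either way round below 0.1 rad and x of spout_tip in the frame of jig above 0.02 m), for 0.2 s.
3. the housing is pressed against the end stop's plate with at least 5 N, square in the pocket with the spout in the slot (contact force between housing and stop above 5 N and x of housing in the frame of home above -0.021 m and y of housing in the frame of home below 0.004 m and angle between the x axis of housing and the x axis of jig, either way round below 0.05 rad), for 0.3 s.
At the end, for the whole second after the job is handed in: The housing is flat, still and released in the jig, spout in the slot: centre 0 to 18 mm short of the home point along the rail, as the plate is set (3 mm tolerance), within 4 mm across it, square within 0.05 rad (x of housing in the frame of home between -0.021 and 0.003 m and y of housing in the frame of home between -0.004 and 0.004 m and x of spout_tip in the frame of home above 0.052 m and angle between the x axis of housing and the x axis of jig, either way round below 0.05 rad and angle between housing's own z axis and vertical below 0.05 rad and linear speed of housing below 0.01 m/s); the robot touches nothing.
It fails at once if the robot presses on the housing with more than 35 N (contact force between the arm and housing above 35 N).
It fails at once if the fingers press on the housing with more than 35 N (contact force between the fingers and housing above 35 N).
It fails at once if the housing is lifted or tipped off the bench (height (world z) of housing above 0.01 m or angle between housing's own z axis and vertical above 0.15 rad).
It fails at once if a bystander is moved by more than 20 mm (distance of any of bearing, gear, bushing, oil_tin, valve_stack from where it was at the start of the episode above 0.02 m).
It also fails if it takes over 72 s, if anything falls off the work surface, if the arm or the gripper's body presses on something with over 40 N, if the wrist force passes 120 N, or if a joint passes its speed limit or range.

## Working session

There is one attempt and no reset: what is moved stays moved. The work goes in short steps, Python scripts to look and compute and a tool call to move; the robot and the scene stay as the last step left them, time stands still between calls to the robot, and variables do not carry over. Pictures are saved under pics/ and viewed, and the job is handed in when it is done.

Besides the shell and the picture viewer there is one more tool, called after "Request:" by a JSON object that holds its "op" and its "data", one argument or row to a line. step_arm: Moves the arm, as the interface text tells. Its arguments: {"type":"object","properties":{"increments":{"type":"array","items":{"type":"array","items":{"type":"number"}}},"squeeze":{"type":"number"}},"required":["increments"]}

```bash
ls; mkdir -p pics; python3 - <<'E'
from workcell import env
import cv2
s=env.get_state();print(s['time'],s['tcp_pos'],s['eef_rot'],s['force'],s['grip_width'],env.tcp_to_tips)
for n in ['scene','top']:
    p,d=env.camera(n);cv2.imwrite(f'pics/{n}0.png',p)
    import numpy as np
    np.save(f'{n}_d.npy',d)
    c=env.camera_params(n);print(n,c)
    for t in ['housing','jig','post','stop','bearing','gear','bushing','oil_tin','valve_stack']:
        print(t,[(x['bbox'],round(x['conf'],2)) for x in env.find_in(n,t)])
print(env.get_state()['time'])
E
```

```text
pics
0.0 [ 0.16398694 -0.52472289  0.24166024] [[ 2.98249697e-01 -9.54487864e-01 -1.89231851e-04]
 [-9.54487005e-01 -2.98249686e-01  1.29702801e-03]
 [-1.29443584e-03 -2.06218870e-04 -9.99999141e-01]] [ 0.42487507 -0.41399131  0.26163349] 0.9980441823424685 0.011
scene {'mtx': array([[495.2369667 ,   0.        , 319.729138  ],
       [  0.        , 495.2369667 , 235.58662785],
       [  0.        ,   0.        ,   1.        ]]), 'xyz': array([ 1.10313657, -0.19612229,  0.82683701]), 'orientation': array([[ 0.31070218,  0.76356535, -0.56606723],
       [ 0.95046486, -0.24395489,  0.19262022],
       [ 0.00898326, -0.59787454, -0.80153935]])}
housing [([332.0, 338.5, 403.9, 421.4], 0.86), ([240.8, 253.3, 300.5, 318.7], 0.78), ([184.4, 144.3, 274.3, 220.2], 0.56), ([342.2, 195.8, 428.2, 286.9], 0.41)]
jig [([341.8, 198.1, 429.2, 286.0], 0.64), ([350.2, 83.3, 415.8, 145.8], 0.61)]
post [([351.4, 124.6, 360.7, 145.0], 0.69), ([342.1, 257.4, 347.3, 280.7], 0.56)]
stop [([378.8, 197.3, 427.1, 244.4], 0.8)]
bearing [([396.6, 179.0, 423.9, 203.2], 0.62)]
gear [([390.5, 296.3, 418.1, 325.8], 0
[... 627 characters left out ...]
22, -0.99902099]])}
housing [([339.0, 196.2, 377.5, 246.5], 0.73), ([339.1, 294.5, 407.1, 356.4], 0.63), ([290.7, 112.0, 339.5, 158.3], 0.63), ([136.8, 221.3, 178.4, 249.9], 0.32)]
jig [([171.2, 343.5, 245.1, 422.0], 0.9), ([235.2, 204.1, 307.8, 269.3], 0.84), ([301.1, 213.0, 302.4, 218.6], 0.54)]
post [([240.7, 352.3, 249.7, 358.5], 0.4)]
stop [([172.7, 373.5, 200.1, 419.3], 0.74), ([231.2, 220.6, 255.5, 267.8], 0.6)]
bearing [([211.6, 269.4, 232.0, 290.4], 0.74)]
gear [([260.3, 161.9, 284.9, 187.6], 0.68), ([301.4, 212.5, 303.9, 217.1], 0.57)]
bushing [([363.5, 161.6, 375.1, 179.3], 0.51)]
oil_tin [([133.7, 221.4, 178.6, 251.2], 0.88)]
valve_stack [([450.5, 206.7, 484.1, 231.3], 0.68)]
1.0
```

View pics/top0.png

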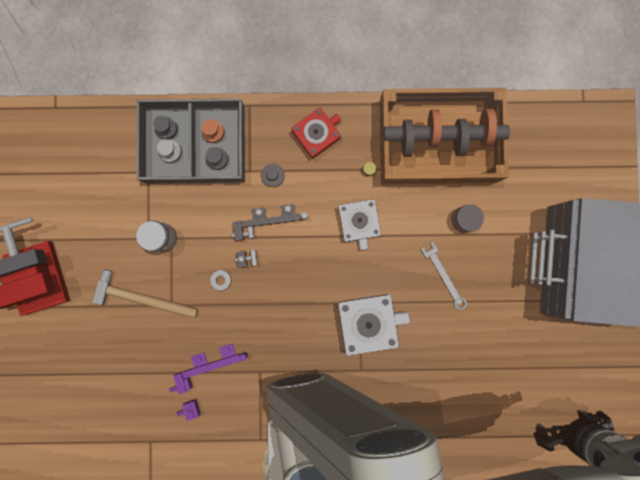

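View pics/scene0.png

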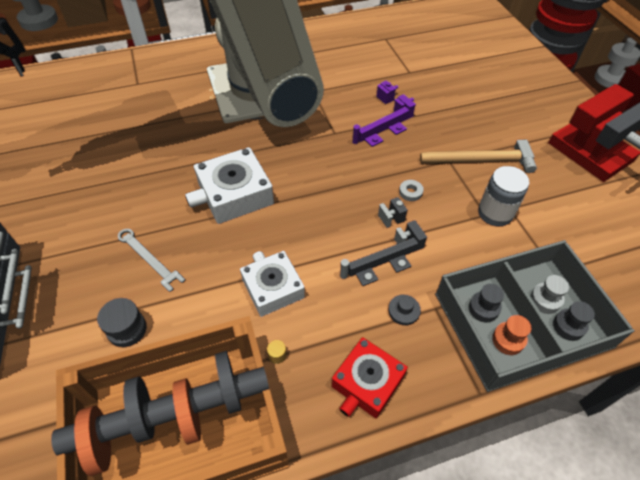

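```bash
python3 - <<'E'
import cv2
p=cv2.imread('pics/top0.png')
c=p[190:290,210:400];cv2.imwrite('pics/top0c.png',cv2.resize(c,None,fx=4.2,fy=4.2,interpolation=cv2.INTER_CUBIC))
E
```

```text
(no output)
```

View pics/top0c.png

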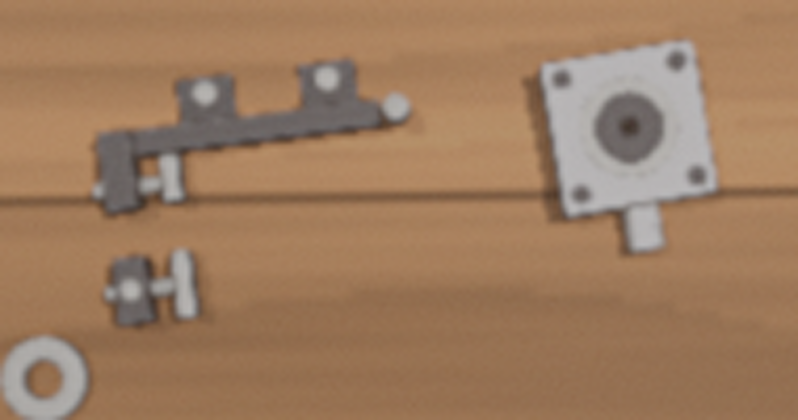

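```bash
cat > h.py <<'E'
import numpy as np, cv2
from workcell import env
def back(cam,px,z,P=None):
    c=P or env.camera_params(cam)
    px=np.atleast_2d(np.array(px,float))
    r=np.c_[px,np.ones(len(px))]@np.linalg.inv(c['mtx']).T@np.array(c['orientation']).T
    o=np.array(c['xyz']); t=(z-o[2])/r[:,2]
    return o+r*t[:,None]
def proj(c,X):
    X=np.atleast_2d(X); q=(X-np.array(c['xyz']))@np.array(c['orientation']); q=q@c['mtx'].T
    return q[:,:2]/q[:,2:]
E
python3 - <<'E'
from h import *
f=lambda L:np.array(L)/4.2+[210,190]
H=back('top',f([(543,65),(692,42),(716,190),(567,215)]),.044)
print(H[:,:2],H.mean(0)); print([np.linalg.norm(H[i]-H[(i+1)%4]) for i in range(4)])
print('spout',back('top',f([(645,250)]),.03))
print('post',back('top',f([(396,106)]),.05))
R=back('top',f([(140,150),(375,127)]),.03);print('rail',R,np.degrees(np.arctan2(*(R[0]-R[1])[1::-1])))
print('plate',back('top',f([(183,160),(184,205),(192,250),(199,318)]),.04))
print('bearing',back('top',f([(45,378)]),.016))
print('bush,gear,purple',back('top',[(369,169),(272,176)],.03))
d=np.load('top_d.npy');print(d[221,360],d[215,304],d[260,300])
E
```

```text
[[ 0.65162886 -0.07290946]
 [ 0.66418693 -0.16212157]
 [ 0.57548316 -0.17479916]
 [ 0.56182422 -0.08579291]] [ 0.61328079 -0.12390577  0.044     ]
[np.float64(0.09009164840436816), np.float64(0.08960513546339426), np.float64(0.09004820072462874), np.float64(0.09072407441896463)]
spout [[ 0.54072393 -0.13297791  0.03      ]]
post [[0.62777465 0.01500531 0.05      ]]
rail [[0.60514038 0.16967535 0.03      ]
 [0.61704115 0.02823256 0.03      ]] 94.80944501713998
plate [[0.59808246 0.14280628 0.04      ]
 [0.57117366 0.14245804 0.04      ]
 [0.54424939 0.13793931 0.04      ]
 [0.50368774 0.13415332 0.04      ]]
bearing [[0.46884977 0.22998846 0.016     ]]
bush,gear,purple [[ 0.74496197 -0.15033756  0.03      ]
 [ 0.73043457  0.095972    0.03      ]]
1.4577022 1.4601732 1.5124675
```

Request:
{"op": "step_arm", "data": {
  "increments": [
    [-18, -28, -6, 0, 0],
    [-18, -28, -6, 0, 0],
    [-18, -28, -6, 0, 0],
    [-18, -28, -6, 0, 0],
    [-18, -28, -6, 0, 0],
    [-18, -28, -6, 0, 0],
    [-18, -28, -6, 0, 0],
    [-18, -28, -6, 0, 0],
    [-18, -28, -6, 0, 0],
    [-18, -28, -6, 0, 0],
    [-18, -28, -6, 0, 0],
    [-18, -28, -6, 0, 0]
  ],
  "squeeze": 60
}}

```text
time: 2.0
tcp_pos: [0.4269, -0.2101, 0.3158]
eef_rot: [[0.287, -0.958, 0.0], [-0.958, -0.287, 0.001], [-0.001, -0.001, -1.0]]
force: [0.6, -1.2, 0.5]
grip_width: -0.003
```

```bash
python3 - <<'E'
from h import *
c=env.camera_params('wrist');print(c)
p,d=env.camera('wrist');cv2.imwrite('pics/w1.png',p)
E
```

```text
{'mtx': array([[386.21050781,   0.        , 316.80710277],
       [  0.        , 386.21050781, 238.93940707],
       [  0.        ,   0.        ,   1.        ]]), 'xyz': array([ 0.50030137, -0.18920524,  0.44736998]), 'orientation': array([[ 0.28705221, -0.91409125, -0.28642313],
       [-0.95791296, -0.2745277 , -0.08388868],
       [-0.00194918,  0.29844886, -0.95442364]])}
```

View pics/w1.png

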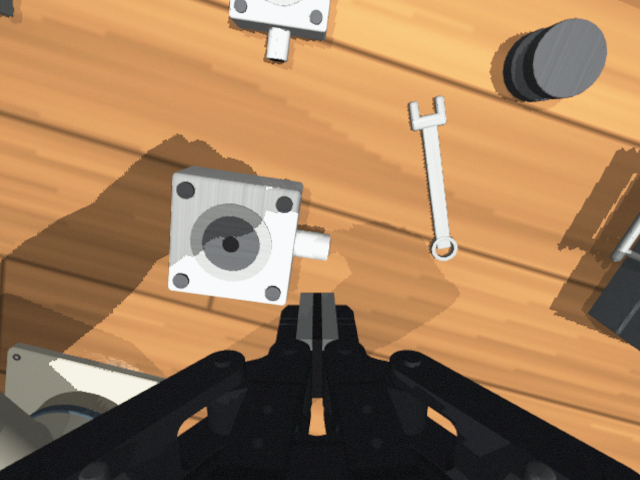

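Request:
{"op": "step_arm", "data": {
  "increments": [
    [-29, -23, 0, 0, 0],
    [-29, -23, 0, 0, 0],
    [-29, -23, 0, 0, 0],
    [-29, -23, 0, 0, 0],
    [-29, -23, 0, 0, 0],
    [-29, -23, 0, 0, 0],
    [0, 0, 0, 0, 0]
  ]
}}

```text
time: 2.63
tcp_pos: [0.5153, 0.0089, 0.3178]
eef_rot: [[0.289, -0.957, 0.006], [-0.957, -0.289, 0.001], [0.001, -0.006, -1.0]]
force: [-0.6, -0.6, 0.6]
grip_width: -0.0
```

```bash
python3 - <<'E'
from h import *
c=env.camera_params('wrist')
p,d=env.camera('wrist');cv2.imwrite('pics/w2.png',p)
import pickle;pickle.dump((c,d),open('w2.pkl','wb'))
print(c['xyz'],env.get_state()['joint_positions'],env.get_state()['tcp_pos'],env.get_state()['force'])
E
```

```text
[0.58788476 0.02997091 0.44977206] [-1.49846726e-01  1.83042756e-01  1.11632151e-01  1.49413457e+00
  8.05504137e-04  2.69781066e+00] [0.51465977 0.00707602 0.31784521] [-0.04353122 -0.57545855 -0.15766866]
```

View pics/w2.png

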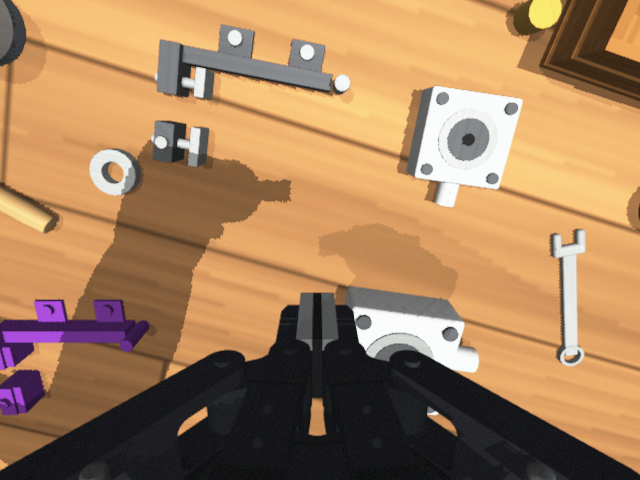

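```bash
python3 - <<'E'
import cv2
p=cv2.imread('pics/w2.png')
cv2.imwrite('pics/w2a.png',cv2.resize(p[15:175,145:360],None,fx=3.7,fy=3.7,interpolation=cv2.INTER_CUBIC))
cv2.imwrite('pics/w2b.png',cv2.resize(p[75:215,400:535],None,fx=4,fy=4,interpolation=cv2.INTER_CUBIC))
E
```

```text
(no output)
```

View pics/w2a.png

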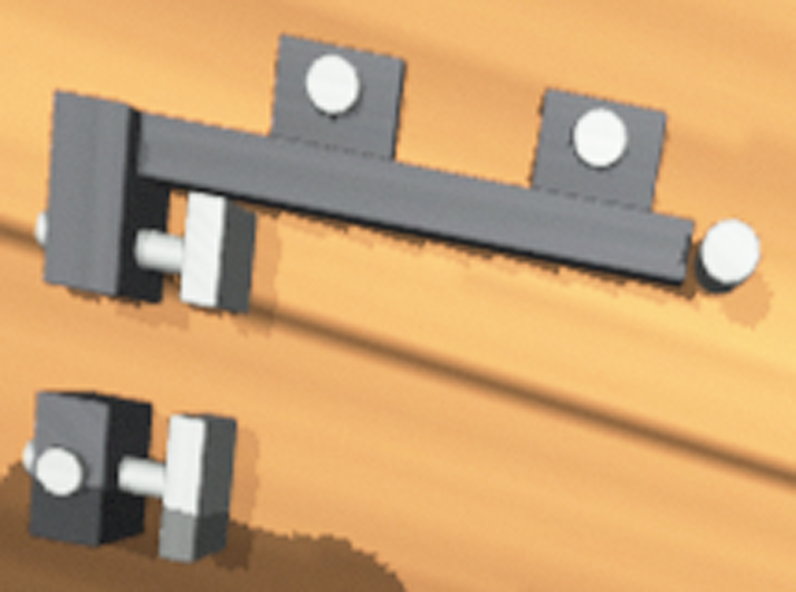

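View pics/w2b.png

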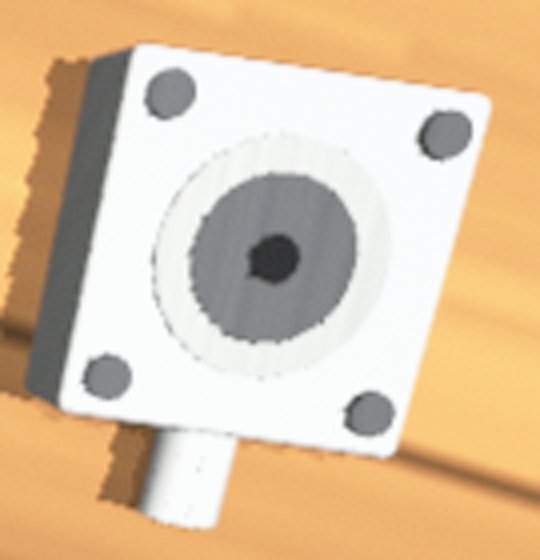

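```bash
python3 - <<'E'
from h import *
import pickle
c,d=pickle.load(open('w2.pkl','rb'))
A=lambda L:np.array(L)/3.7+[145,15]
B=lambda L:np.array(L)/4+[400,75]
H=back('',B([(137,44),(490,97),(393,457),(62,408)]),.044,c)
print(H[:,:2],H.mean(0)); print([np.linalg.norm(H[i]-H[(i+1)%4]) for i in range(4)])
v=(H[3]+H[2]-H[0]-H[1]);print('yaw',np.degrees(np.arctan2(v[1],v[0])))
print('mid',back('',B([(274,258)]),.044,c))
po=back('',A([(729,250)]),.05,c)[0];print('post',po)
R=back('',A([(140,178),(685,278)]),.03,c);print('rail',R)
a=np.arctan2(*(R[0]-R[1])[1::-1]);print(np.degrees(a))
T=np.array([[np.cos(a),np.sin(a)],[-np.sin(a),np.cos(a)]])
J=lambda X:(np.atleast_2d(X)[:,:2]-po[:2])@T.T*1e3
print('jig: housing',J(H.mean(0)),'rail',J(R))
for z in (.036,.04):print('plate',z,J(back('',A([(225,195),(218,307),(205,418),(197,515)]),z,c)))
print('wall',J(back('',A([(135,108),(118,292),(108,400),(98,490)]),.04,c)))
print('bearing',J(back('',[(115,172)],.016,c)),back('',[(115,172)],.016,c))
# depth check
u=A([(205,250),(90,200),(400,200),(729,250)]).astype(int)
for q in u:
    dd=d[q[1],q[0]]; r=np.linalg.inv(c['mtx'])@[q[0],q[1],1]; print('z',(c['xyz']+c['orientation']@(r*dd))[2])
E
```

```text
[[ 0.65193011 -0.07058005]
 [ 0.66578643 -0.15867925]
 [ 0.5766915  -0.17345836]
 [ 0.56345955 -0.08509432]] [ 0.6144669 -0.121953   0.044    ]
[np.float64(0.08918220802961167), np.float64(0.0903123990182729), np.float64(0.08934924907233385), np.float64(0.08965324105799366)]
yaw -170.63216235953874
mid [[ 0.61469098 -0.12299747  0.044     ]]
post [0.62816836 0.01706342 0.05      ]
rail [[0.60143303 0.174013   0.03      ]
 [0.61987389 0.02578825 0.03      ]]
97.09181464558644
jig: housing [[-136.26130501   30.75956946]] rail [[159.04958385   7.15384726]
 [  9.68211517   7.15384726]]
plate 0.036 [[134.3996424    7.94470018]
 [133.86938173  36.35670353]
 [134.98458353  66.04012342]
 [135.05966815  92.90480054]]
plate 0.04 [[133.27228256   8.23894106]
 [132.747148    36.37628107]
 [133.85156897  65.77274665]
 [133.92592773  92.37771869]]
wall [[158.1097243   -8.6218234 ]
 [159.58872737  37.12442682]
 [160.5126082   65.51936981]
 [161.77262479  90.19919245]]
bearing [[230.74392403 130.73630031]] [[0.46994467 0.22990139 0.016     ]]
z 0.037551565537892184
z 0.041278755980280746
z 0.029195228561309017
z 0.04978690917604661
```

Request:
{"op": "step_arm", "data": {
  "increments": [
    [0, 0, 0, -6.8, 35],
    [0, 0, 0, -6.8, 35],
    [0, 0, 0, -6.8, 35],
    [0, 0, 0, -6.8, 35],
    [0, 0, 0, -6.8, 35],
    [0, 0, 0, -6.8, 35],
    [0, 0, 0, -6.8, 35],
    [0, 0, 0, -6.8, 35],
    [0, 0, 0, -6.8, 35],
    [0, 0, 0, -6.8, 35],
    [0, 0, 0, -6.8, 35],
    [0, 0, 0, -6.8, 35]
  ]
}}

```text
time: 3.68
tcp_pos: [0.5118, -0.0027, 0.318]
eef_rot: [[0.979, 0.205, 0.004], [0.205, -0.979, -0.003], [0.003, 0.004, -1.0]]
force: [-0.6, -0.5, -0.7]
grip_width: 0.41
```

Request:
{"op": "step_arm", "data": {
  "increments": [
    [10, 30, 0, 0, 35],
    [10, 30, 0, 0, 35],
    [10, 30, 0, 0, 35],
    [10, 30, 0, 0, 35],
    [10, 30, 0, 0, 35],
    [10, 30, 0, 0, 35],
    [10, 30, 0, 0, 35],
    [0, 0, 0, 0, 35]
  ]
}}

```text
time: 4.35
tcp_pos: [0.6235, -0.2103, 0.3206]
eef_rot: [[0.978, 0.21, 0.005], [0.21, -0.978, -0.005], [0.004, 0.006, -1.0]]
force: [1.3, 0.0, -0.2]
grip_width: 0.41
```

Request:
{"op": "step_arm", "data": {
  "increments": [
    [0, 0, 33, 3.2, 35],
    [0, 0, 33, 0, 35],
    [0, 0, 33, 0, 35],
    [0, 0, 33, 0, 35],
    [0, 0, 33, 0, 35],
    [0, 0, 33, 0, 35],
    [0, 0, 33, 0, 35],
    [0, 0, 25, 0, 35],
    [0, 0, 10, 0, 35],
    [0, 0, 5, 0, 35]
  ]
}}

```text
time: 5.18
tcp_pos: [0.619, -0.2275, 0.0392]
eef_rot: [[0.99, 0.138, 0.008], [0.138, -0.99, -0.01], [0.006, 0.011, -1.0]]
force: [0.3, 0.1, 0.6]
grip_width: 0.41
```

```bash
python3 - <<'E'
from h import *
s=env.get_state();print(s['tcp_pos'],s['eef_rot'],s['force'],s['joint_positions'])
c=env.camera_params('wrist')
p,d=env.camera('wrist');cv2.imwrite('pics/w3.png',p)
E
```

```text
[ 0.61900007 -0.2275141   0.03924034] [[ 0.99047016  0.13750318  0.0078569 ]
 [ 0.13757572 -0.99044485 -0.00958793]
 [ 0.00646346  0.01057748 -0.99992317]] [0.27659156 0.05565535 0.6068862 ] [-0.47720292  0.54895162 -0.05373357  0.9567279  -0.00490817  0.95558331]
```

View pics/w3.png

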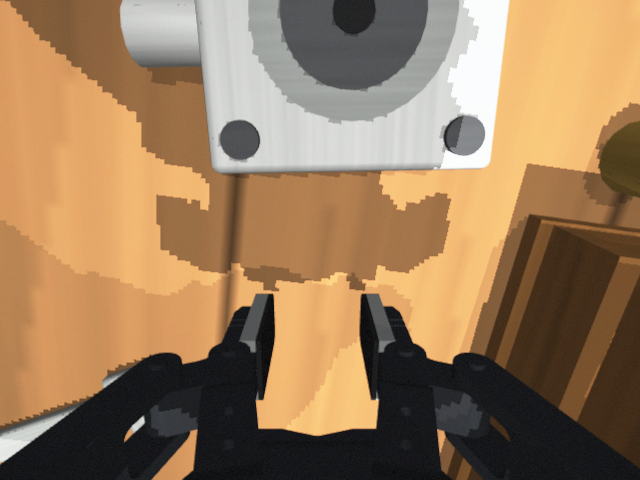

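Request:
{"op": "step_arm", "data": {
  "increments": [
    [0, -8, 8, 0, 35],
    [0, -8, 8, 0, 35],
    [0, -8, 1, 0, 35],
    [0, -8, 0, 0, 35],
    [0, -5, 0, 0, 35],
    [0, -5, 0, 0, 35],
    [0, -5, 0, 0, 35],
    [0, -5, 0, 0, 35],
    [0, -5, 0, 0, 35]
  ]
}}

```text
time: 5.98
tcp_pos: [0.612, -0.1686, 0.0248]
eef_rot: [[0.991, 0.136, 0.014], [0.136, -0.991, -0.015], [0.012, 0.017, -1.0]]
force: [-0.4, -4.0, -2.1]
grip_width: 0.408
```

```bash
python3 - <<'E'
from h import *
s=env.get_state();print(s['tcp_pos'],s['force'])
p,d=env.camera('wrist');cv2.imwrite('pics/w4.png',p)
E
```

```text
[ 0.61203922 -0.16855657  0.02477403] [-0.42030809 -4.03921507 -2.11960539]
```

View pics/w4.png

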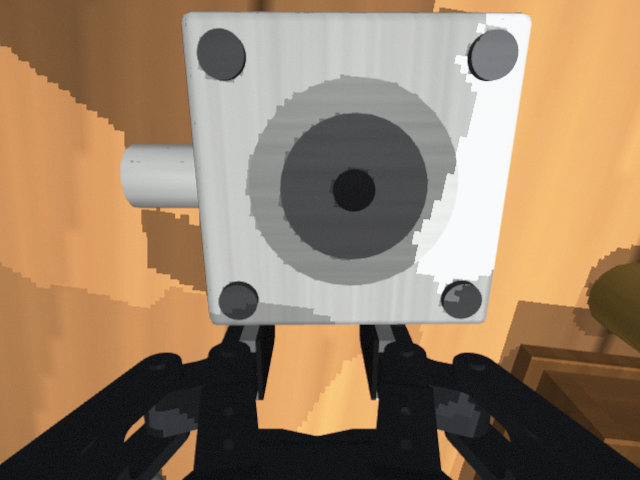

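Request:
{"op": "step_arm", "data": {
  "increments": [
    [0, -6, 0, 0, 35],
    [0, -6, 0, 0, 35],
    [0, -6, 0, 0, 35],
    [0, -6, 0, 0, 35],
    [0, -6, 0, 0, 35],
    [0, -6, 0, 0, 35],
    [0, -6, 0, 0, 35],
    [0, -6, 0, 0, 35],
    [0, -6, 0, 0, 35]
  ]
}}

```text
time: 6.78
tcp_pos: [0.6056, -0.113, 0.025]
eef_rot: [[0.991, 0.133, 0.017], [0.134, -0.991, -0.02], [0.015, 0.022, -1.0]]
force: [1.1, -5.8, 0.9]
grip_width: 0.409
```

```bash
python3 - <<'E'
from h import *
s=env.get_state();print(s['tcp_pos'],s['force'],s['ft_torque'])
p,d=env.camera('wrist');cv2.imwrite('pics/w5.png',p)
E
```

```text
[ 0.6055581  -0.11298473  0.0250084 ] [ 1.13635378 -5.82931154  0.89525596] [-0.95801955  0.00596212 -0.02030893]
```

View pics/w5.png

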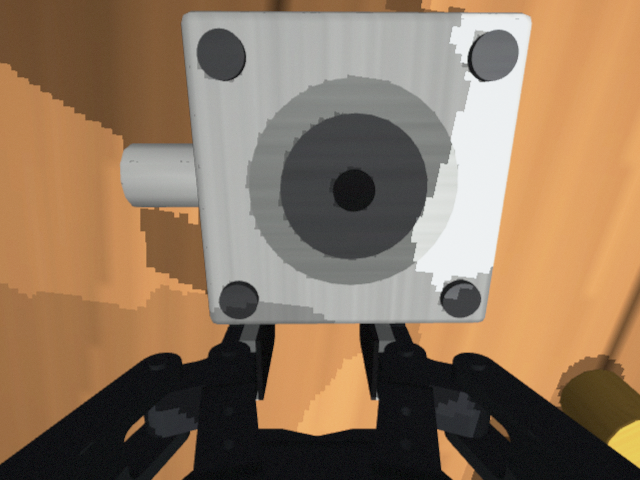

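Request:
{"op": "step_arm", "data": {
  "increments": [
    [0, 8, 0, 0, 35],
    [0, 7, -5, 0, 35],
    [0, 0, -25, 0, 35],
    [0, 0, -30, 0, 60],
    [0, 0, -5, 0, 85],
    [14, -13, 0, 0, 85],
    [14, -13, 0, 0, 85],
    [0, 0, 0, -5.6, 85],
    [0, 0, 0, -5.6, 85],
    [0, 0, 0, -5.6, 85],
    [0, 0, 0, -5.6, 85],
    [0, 0, 0, 0, 85]
  ]
}}

```text
time: 7.83
tcp_pos: [0.631, -0.0973, 0.0947]
eef_rot: [[0.856, 0.517, 0.015], [0.517, -0.856, -0.009], [0.008, 0.016, -1.0]]
force: [-0.4, 0.4, -0.8]
grip_width: 0.995
```

```bash
python3 - <<'E'
from h import *
s=env.get_state();print(s['tcp_pos'],s['eef_rot'],s['force'],s['grip_width'])
p,d=env.camera('wrist');cv2.imwrite('pics/w6.png',p)
c=env.camera_params('wrist');print(c['xyz'])
p,d=env.camera('top');cv2.imwrite('pics/t6.png',cv2.resize(p[160:300,200:420],None,fx=3.6,fy=3.6,interpolation=cv2.INTER_CUBIC))
E
```

```text
[ 0.63104297 -0.09733453  0.09469336] [[ 0.85594668  0.51683775  0.01529771]
 [ 0.51699439 -0.85594243 -0.00890779]
 [ 0.00849007  0.01553342 -0.9998433 ]] [-0.36706387  0.42890284 -0.76221093] 0.9945166198295184
[ 0.59003302 -0.03152313  0.22495383]
```

View pics/w6.png

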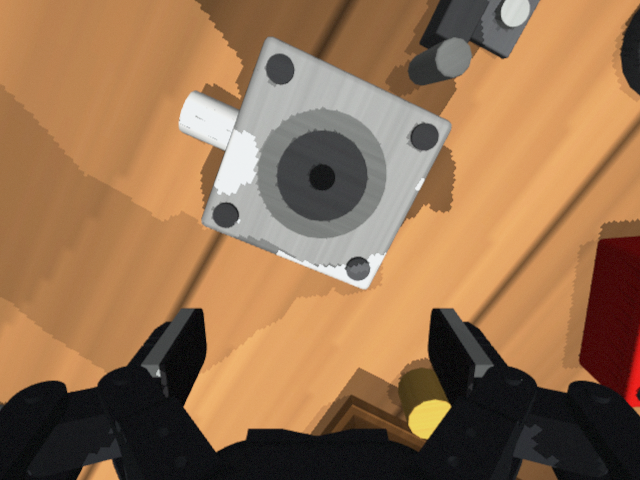

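View pics/t6.png

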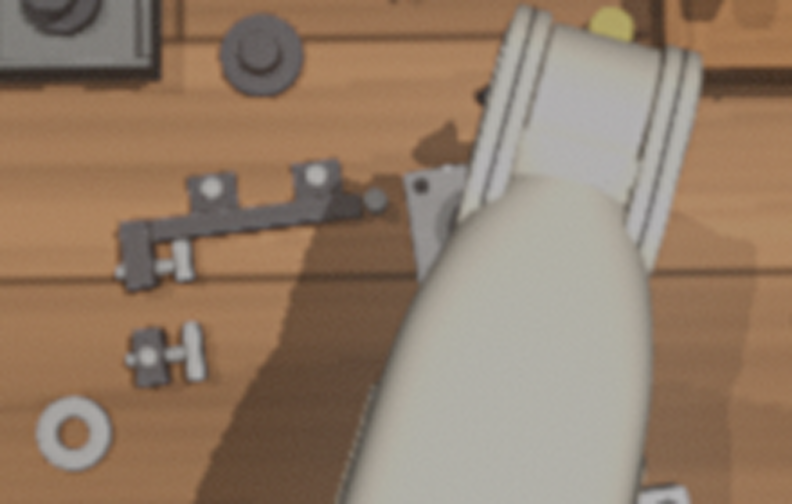

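```bash
cat >> h.py <<'E'
JO=np.array([.628,.0165]); JA=np.radians(96.8)
def jig(X,vec=False):
    c,s=np.cos(JA),np.sin(JA); T=np.array([[c,s],[-s,c]])
    return T@(np.array(X)[:2]-(0 if vec else JO))
def hpose(px,c):
    """corner px order: (+n,+u),(+n,-u),(-n,-u),(-n,+u) ; returns centre, yaw of housing x"""
    H=back('',px,.044,c)[:,:2]
    print('sides mm',[round(1e3*np.linalg.norm(H[i]-H[(i+1)%4]),1) for i in range(4)])
    u=H[0]+H[3]-H[1]-H[2]; n=H[0]+H[1]-H[2]-H[3]
    yaw=np.arctan2(u[1],u[0]); yn=np.arctan2(n[1],n[0])+np.pi/2
    y=yaw+((yn-yaw+np.pi)%(2*np.pi)-np.pi)/2
    return H.mean(0),y
def report(ctr,y,s):
    u=np.array([np.cos(y),np.sin(y)]); n=np.array([np.sin(y),-np.cos(y)])
    R=np.array(s['eef_rot']); p=np.array(s['tcp_pos'])[:2]
    b=lambda X:np.round(1e3*np.array([(X-ctr)@u,(X-ctr)@n]),1)
    f=-R[:2,1]
    print('centre',ctr,'yaw',np.degrees(y),'jig xy',jig(ctr)*1e3,'ang to jig',np.degrees(y-JA))
    print('TCP in body (u,n)',b(p),'post',b(JO),'f ccw from? angle f from n toward u deg',np.degrees(np.arctan2(f@u,f@n)))
    return u,n
def to_tool(s,d):  # world xy mm -> tool x,y
    R=np.array(s['eef_rot']); return R[:2,:2].T@np.array(d)
E
python3 - <<'E'
from h import *
s=env.get_state();c=env.camera_params('wrist')
print('post',back('',[(455,57)],.05,c))
ctr,y=hpose([(268,38),(450,128),(367,289),(203,222)],c)
u,n=report(ctr,y,s)
w,D=30,78
ang=np.arctan2(30,72);F=11*np.array([np.sin(ang),np.cos(ang)])
t=np.array([-46+36,-46+15])-F
for m in (0,4):
    X=ctr+(t[0]-m)*u/1e3+(t[1]-m)*n/1e3
    print(m,t-m,X,to_tool(s,(X-s['tcp_pos'][:2])*1e3))
E
```

```text
post [[0.62973343 0.01710528 0.05      ]]
sides mm [np.float64(88.6), np.float64(86.9), np.float64(88.7), np.float64(87.4)]
centre [ 0.60844819 -0.0540082 ] yaw -173.05915953290895 jig xy [-67.69720047  27.76272046] ang to jig -269.8591595329089
TCP in body (u,n) [-17.2 -45.8] post [-27.9  67.6] f ccw from? angle f from n toward u deg 23.724584097740113
0 [-14.23076923 -41.15384615] [ 0.62754789 -0.09314074] [-0.80261124 -5.45745614]
4 [-18.23076923 -45.15384615] [ 0.63200195 -0.09662805] [ 1.249204   -0.18678498]
```

Request:
{"op": "step_arm", "data": {
  "increments": [
    [0, 0, 20, 0, 85],
    [0, 0, 20, 0, 85],
    [0, 0, 20, 0, 85],
    [0, 0, 10, 0, 85],
    [0, 0, 5, 0, 85],
    [0, 0, 3, 0, 85]
  ]
}}

```text
time: 8.43
tcp_pos: [0.6335, -0.0998, 0.016]
eef_rot: [[0.87, 0.493, 0.019], [0.493, -0.87, -0.009], [0.012, 0.017, -1.0]]
force: [-0.5, -0.3, -0.0]
grip_width: 0.998
```

```bash
python3 - <<'E'
from h import *
s=env.get_state();print(s['tcp_pos'],s['force'],s['grip_width'])
p,d=env.camera('wrist');cv2.imwrite('pics/w7.png',p)
E
```

```text
[ 0.63348126 -0.09984654  0.01597678] [-0.47910715 -0.25346227 -0.00180952] 0.9975046160561091
```

View pics/w7.png

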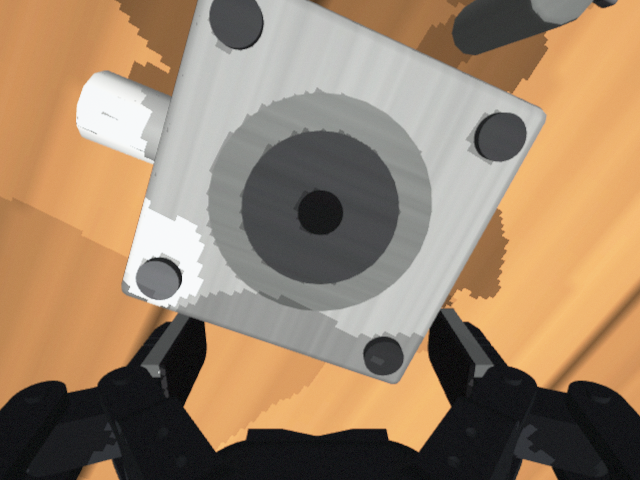

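Request:
{"op": "step_arm", "data": {
  "increments": [
    [2, -5, 0, 0, 85],
    [2, -5, 0, 0, 85],
    [2, -4, 0, 0, 85]
  ]
}}

```text
time: 8.73
tcp_pos: [0.6323, -0.0853, 0.0171]
eef_rot: [[0.871, 0.491, 0.02], [0.491, -0.871, -0.011], [0.012, 0.019, -1.0]]
force: [-1.4, -4.7, -2.5]
grip_width: 0.993
```

```bash
cat >> h.py <<'E'
def swing(s,deg):
    R=np.array(s['eef_rot']);p=np.array(s['tcp_pos'])[:2]
    r=p-JO; a=-np.radians(deg); rot=np.array([[np.cos(a),-np.sin(a)],[np.sin(a),np.cos(a)]])
    d=rot@r-r; print('post in tool mm',1e3*R[:2,:2].T@(-r),'shift for %g deg'%deg,1e3*R[:2,:2].T@d)
E
python3 - <<'E'
from h import *
s=env.get_state();print(s['tcp_pos'],s['force'],s['joint_positions'])
p,d=env.camera('wrist');cv2.imwrite('pics/w8.png',p)
swing(s,2)
E
```

```text
[ 0.63234196 -0.08533335  0.01711638] [-1.4069516  -4.67069382 -2.54141276] [-0.26320975  0.53210323 -0.15164106  0.86452013 -0.00518521  0.79449079]
post in tool mm [ 46.20691604 -90.84259034] shift for 2 deg [-3.14217817 -1.66698686]
```

View pics/w8.png

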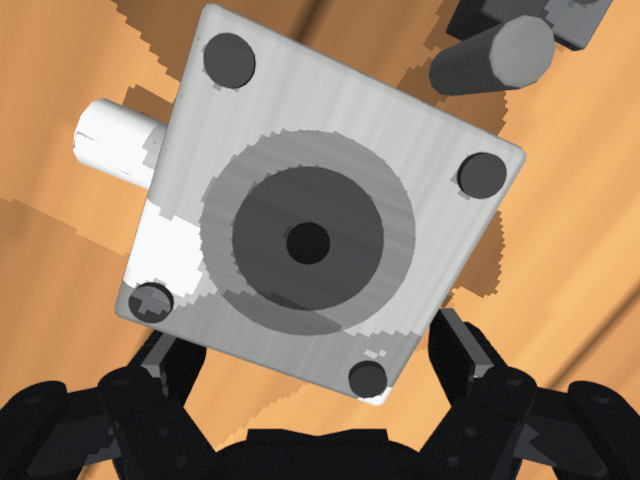

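```bash
python3 - <<'E'
from h import *
s=env.get_state();c=env.camera_params('wrist')
ctr,y=hpose([(207,4),(525,155),(383,405),(115,313)],c)
report(ctr,y,s)
E
```

```text
sides mm [np.float64(87.9), np.float64(87.6), np.float64(89.2), np.float64(88.1)]
centre [ 0.60837228 -0.04774725] yaw -173.50620610217877 jig xy [-61.4713022   27.09678109] ang to jig -270.30620610217875
TCP in body (u,n) [-19.7 -39.1] post [-26.8  61.6] f ccw from? angle f from n toward u deg 22.932578944006327
```

Request:
{"op": "step_arm", "data": {
  "increments": [
    [1.5, -4, 0, 0, 85],
    [1.5, -4, 0, 0, 85],
    [-2.9, -1.8, 0, 2, 85],
    [-2.9, -1.8, 0, 2, 85],
    [-2.9, -1.8, 0, 2, 85],
    [-2.9, -1.8, 0, 2, 85],
    [-2.9, -1.8, 0, 2, 85],
    [-2.9, -1.8, 0, 2, 85]
  ]
}}

```text
time: 9.45
tcp_pos: [0.6131, -0.0704, 0.0202]
eef_rot: [[0.955, 0.294, 0.029], [0.294, -0.956, -0.013], [0.024, 0.021, -0.999]]
force: [-1.6, -3.9, -3.6]
grip_width: 0.996
```

```bash
python3 - <<'E'
from h import *
s=env.get_state();print(s['tcp_pos'],s['force'],s['ft_torque'])
p,d=env.camera('wrist');cv2.imwrite('pics/w9.png',p)
swing(s,2)
E
```

```text
[ 0.61308384 -0.07037372  0.02015977] [-1.63621507 -3.91539014 -3.57450347] [-0.6185679   0.20220205  0.14441527]
post in tool mm [ 39.80719186 -78.64123759] shift for 2 deg [-2.71941598 -1.43588367]
```

View pics/w9.png

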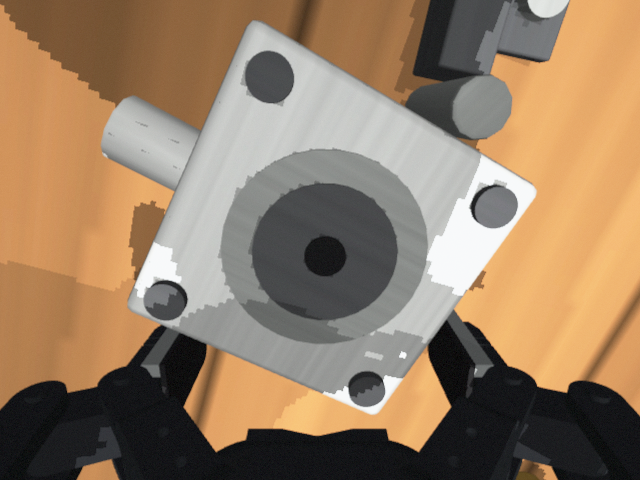

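Request:
{"op": "step_arm", "data": {
  "increments": [
    [-2.8, -1.6, 0.3, 2, 85],
    [-2.8, -1.6, 0.3, 2, 85],
    [-2.8, -1.6, 0.3, 2, 85],
    [-2.8, -1.6, 0.3, 2, 85],
    [-2.8, -1.6, 0.3, 2, 85],
    [-2.8, -1.6, 0.3, 2, 85],
    [-2.8, -1.6, 0.3, 2, 85],
    [-2.8, -1.6, 0.3, 2, 85]
  ]
}}

```text
time: 10.17
tcp_pos: [0.5904, -0.0622, 0.0205]
eef_rot: [[0.999, 0.012, 0.036], [0.012, -1.0, -0.02], [0.035, 0.02, -0.999]]
force: [-0.2, -4.4, 0.7]
grip_width: 0.999
```

```bash
python3 - <<'E'
from h import *
s=env.get_state();print(s['tcp_pos'],s['force'],s['ft_torque'])
p,d=env.camera('wrist');cv2.imwrite('pics/w10.png',p)
swing(s,2)
E
```

```text
[ 0.59042268 -0.06217037  0.02052636] [-0.24313219 -4.36002952  0.66860519] [-0.78393355  0.18954112  0.17838433]
post in tool mm [ 38.51739757 -78.21412512] shift for 2 deg [-2.70406278 -1.39052381]
```

View pics/w10.png

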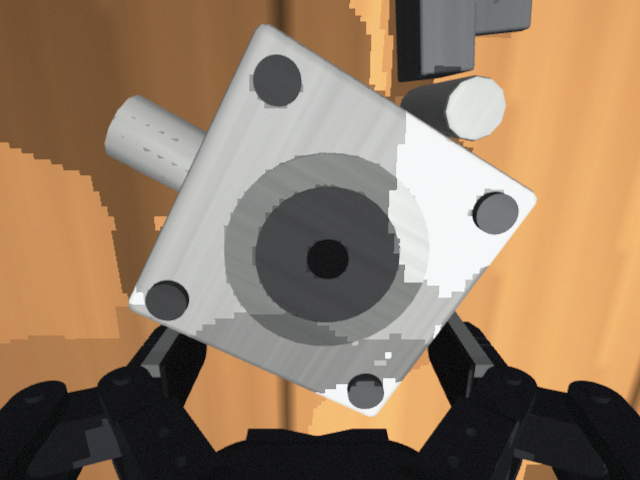

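Request:
{"op": "step_arm", "data": {
  "increments": [
    [-2.6, -1.8, 0.3, 2, 85],
    [-2.6, -1.8, 0.3, 2, 85],
    [-2.6, -1.8, 0.3, 2, 85],
    [-2.6, -1.8, 0.3, 2, 85],
    [-2.6, -1.8, 0.3, 2, 85],
    [-2.6, -1.8, 0.3, 2, 85],
    [-2.6, -1.8, 0.3, 2, 85],
    [-2.6, -1.8, 0.3, 2, 85]
  ]
}}

```text
time: 10.88
tcp_pos: [0.5709, -0.0486, 0.0208]
eef_rot: [[0.963, -0.267, 0.037], [-0.266, -0.964, -0.031], [0.043, 0.02, -0.999]]
force: [-3.8, -6.0, 2.0]
grip_width: 0.999
```

```bash
python3 - <<'E'
from h import *
s=env.get_state();print(s['tcp_pos'],s['force'],s['ft_torque'])
p,d=env.camera('wrist');cv2.imwrite('pics/w11.png',p)
swing(s,2)
E
```

```text
[ 0.57087997 -0.04864302  0.02076447] [-3.81747504 -6.02113779  2.01233969] [-1.03345815  0.66591846  0.25697123]
post in tool mm [ 37.68649042 -78.01301382] shift for 2 deg [-2.69649736 -1.36141829]
```

View pics/w11.png

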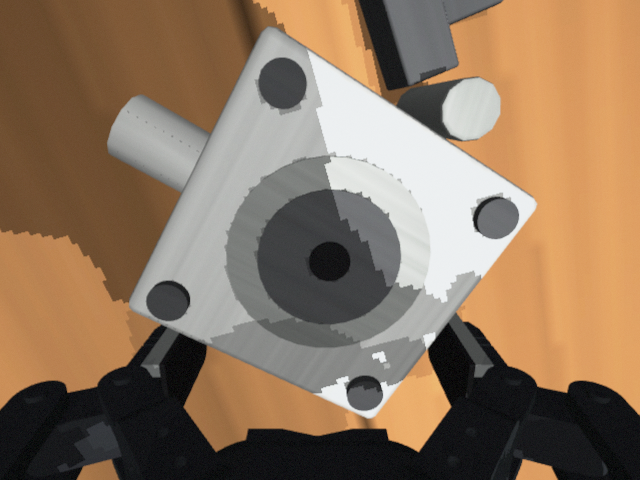

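Request:
{"op": "step_arm", "data": {
  "increments": [
    [-2.6, -1.8, 0.3, 2, 85],
    [-2.6, -1.8, 0.3, 2, 85],
    [-2.6, -1.8, 0.3, 2, 85],
    [-2.6, -1.8, 0.3, 2, 85],
    [-2.6, -1.8, 0.3, 2, 85],
    [-2.6, -1.8, 0.3, 2, 85],
    [-2.6, -1.8, 0.3, 2, 85],
    [-2.6, -1.8, 0.3, 2, 85],
    [-2.6, -1.8, 0.3, 2, 85],
    [-2.6, -1.8, 0.3, 2, 85]
  ]
}}

```text
time: 11.77
tcp_pos: [0.5526, -0.0254, 0.0205]
eef_rot: [[0.811, -0.584, 0.034], [-0.583, -0.811, -0.045], [0.054, 0.017, -0.998]]
force: [-3.7, -7.2, 4.2]
grip_width: 0.994
```

```bash
python3 - <<'E'
from h import *
s=env.get_state();print(s['tcp_pos'],s['force'],s['ft_torque'])
p,d=env.camera('wrist');cv2.imwrite('pics/w12.png',p)
swing(s,2)
E
```

```text
[ 0.55258583 -0.02544804  0.02051462] [-3.68817823 -7.16029984  4.22940071] [-1.19796076  0.87017432  0.03080104]
post in tool mm [ 36.68755128 -78.10557745] shift for 2 deg [-2.69872574 -1.3272094 ]
```

View pics/w12.png

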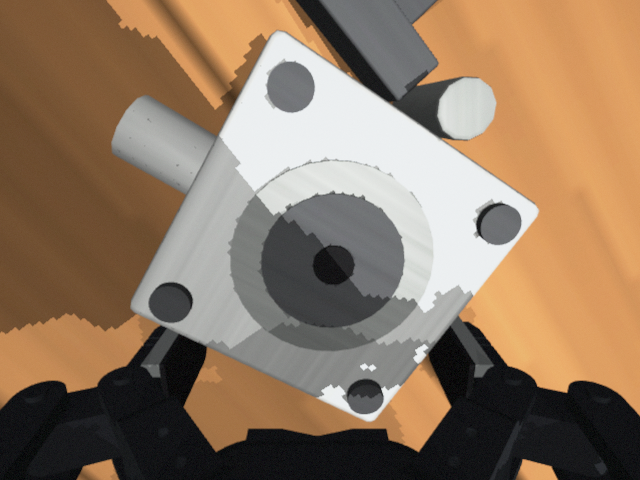

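```bash
python3 - <<'E'
from h import *
s=env.get_state();c=env.camera_params('wrist')
ctr,y=hpose([(278,29),(538,212),(372,421),(131,308)],c)
report(ctr,y,s)
print(back('',[(465,108)],.05,c),s['joint_positions'])
E
```

```text
sides mm [np.float64(88.3), np.float64(87.2), np.float64(88.2), np.float64(88.5)]
centre [0.5767226  0.00190132] yaw 112.3172666411425 jig xy [-8.42454194 52.64522918] ang to jig 15.517266641142502
TCP in body (u,n) [-15.6 -32.8] post [-6. 53.] f ccw from? angle f from n toward u deg 31.767643294142527
[[0.62790904 0.01748152 0.05      ]] [-0.17725586  0.4021416  -0.38058748  0.74654443 -0.03818407  2.01914193]
```

Request:
{"op": "step_arm", "data": {
  "increments": [
    [-2.7, -1.6, 0.3, 2, 85],
    [-2.7, -1.6, 0.3, 2, 85],
    [-2.7, -1.6, 0.3, 2, 85],
    [-2.7, -1.6, 0.3, 2, 85],
    [-2.7, -1.6, 0.3, 2, 85],
    [-2.7, -1.6, 0.3, 2, 85]
  ]
}}

```text
time: 12.32
tcp_pos: [0.5455, -0.0099, 0.0202]
eef_rot: [[0.668, -0.743, 0.033], [-0.741, -0.669, -0.053], [0.062, 0.011, -0.998]]
force: [-3.0, -6.0, 2.2]
grip_width: 0.993
```

```bash
python3 - <<'E'
from h import *
s=env.get_state();print(s['tcp_pos'],s['force'],s['ft_torque'])
p,d=env.camera('wrist');cv2.imwrite('pics/w13.png',p)
swing(s,2)
E
```

```text
[ 0.54549454 -0.00991974  0.02023354] [-2.99471873 -6.02529173  2.19734918] [-0.91151531  0.79005951  0.04365965]
post in tool mm [ 35.54165948 -78.99531205] shift for 2 deg [-2.72930205 -1.28886031]
```

View pics/w13.png

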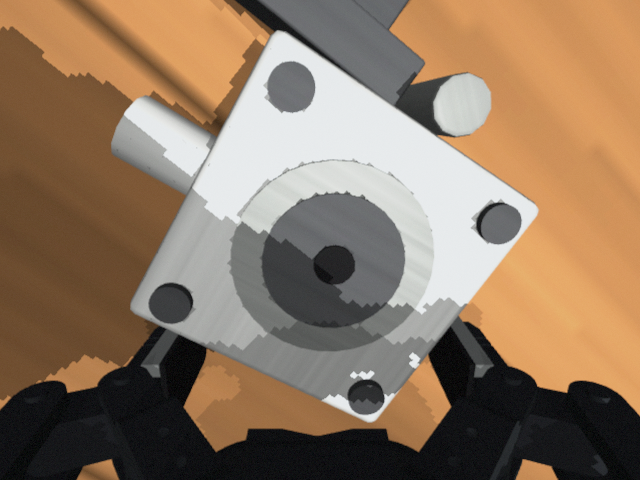

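Request:
{"op": "step_arm", "data": {
  "increments": [
    [-2.7, -1.6, 0.3, 2, 85],
    [-2, -2, 0.3, 1.4, 85],
    [-2, -2.5, 0, 0, 85],
    [-2, -2.5, 0, 0, 85]
  ]
}}

```text
time: 12.7
tcp_pos: [0.5436, -0.001, 0.0203]
eef_rot: [[0.62, -0.784, 0.027], [-0.782, -0.62, -0.064], [0.067, 0.018, -0.998]]
force: [-5.6, -13.2, 4.2]
grip_width: 0.995
```

```bash
python3 - <<'E'
from h import *
s=env.get_state();print(s['tcp_pos'],s['force'],s['ft_torque'])
p,d=env.camera('wrist');cv2.imwrite('pics/w14.png',p)
E
```

```text
[ 0.54355559 -0.0010445   0.02027117] [ -5.60526718 -13.19298487   4.22423009] [-2.22964261  1.19637064 -0.46255268]
```

View pics/w14.png

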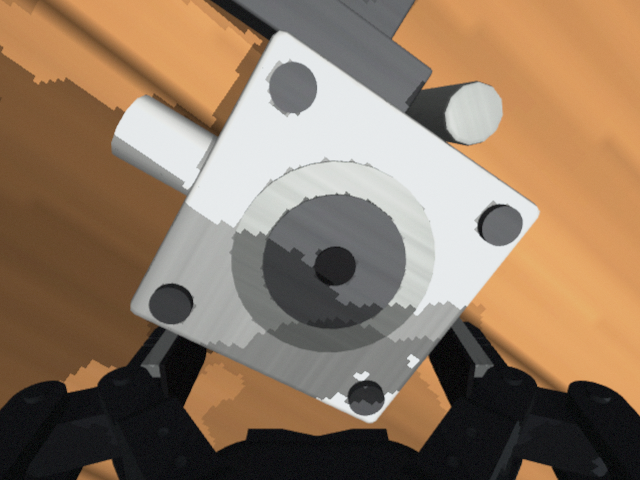

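```bash
python3 - <<'E'
from h import *
s=env.get_state();c=env.camera_params('wrist')
ctr,y=hpose([(279,31),(539,211),(371,422),(131,310)],c)
u,n=report(ctr,y,s)
print(back('',[(473,113)],.05,c), s['joint_positions'])
R=np.array(s['eef_rot']);print('1mm u,n in tool',R.T@np.r_[u,0],R.T@np.r_[n,0],'force u,n',u@s['force'][:2],n@s['force'][:2])
p,d=env.camera('scene');cv2.imwrite('pics/s14.png',p[180:420,200:520])
E
```

```text
sides mm [np.float64(88.2), np.float64(88.3), np.float64(87.8), np.float64(88.1)]
centre [0.57426067 0.01852128] yaw 96.52470328184579 jig xy [ 8.37000903 53.12197437] ang to jig -0.275296718154205
TCP in body (u,n) [-15.6 -32.8] post [-8.1 53.2] f ccw from? angle f from n toward u deg 31.81912523736464
[[0.62825307 0.0175142  0.05      ]] [-0.12433351  0.39429543 -0.39571851  0.74594576 -0.05968018  2.34638706]
1mm u,n in tool [-0.84719104 -0.52715237 -0.0661644 ] [ 0.52709716 -0.84957639  0.01971174] force u,n -11.352670335865179 -7.3841664787518235
```

View pics/s14.png

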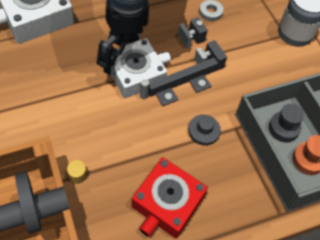

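Request:
{"op": "step_arm", "data": {
  "increments": [
    [-4.2, -2.6, 0, 0, 85],
    [-4.2, -2.6, 0, 0, 85],
    [-4.2, -2.6, 0, 0, 85],
    [-4.2, -2.6, 0, 0, 85],
    [-4.2, -2.6, 0, 0, 85],
    [-4.2, -2.6, 0, 0, 85]
  ]
}}

```text
time: 13.3
tcp_pos: [0.5403, 0.0267, 0.0197]
eef_rot: [[0.622, -0.783, 0.028], [-0.78, -0.622, -0.07], [0.072, 0.022, -0.997]]
force: [-1.3, -7.4, 1.7]
grip_width: 0.993
```

```bash
python3 - <<'E'
from h import *
s=env.get_state();print(s['tcp_pos'],s['force'],s['ft_torque'])
p,d=env.camera('wrist');cv2.imwrite('pics/w15.png',p)
E
```

```text
[0.54028245 0.0266796  0.01968586] [-1.32446078 -7.43249346  1.66486947] [-1.39005833  0.34317654 -0.28057496]
```

View pics/w15.png

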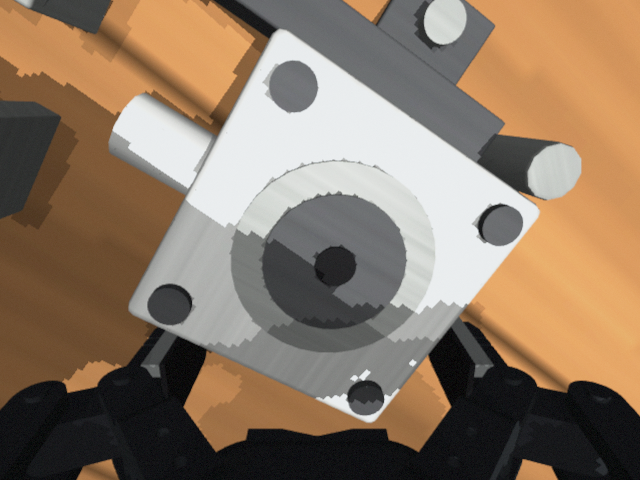

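Request:
{"op": "step_arm", "data": {
  "increments": [
    [-4.2, -2.6, 0, 0, 85],
    [-4.2, -2.6, 0, 0, 85],
    [-4.2, -2.6, 0, 0, 85],
    [-4.2, -2.6, 0, 0, 85],
    [-4.2, -2.6, 0, 0, 85],
    [-4.2, -2.6, 0, 0, 85],
    [-4.2, -2.6, 0, 0, 85],
    [-4.2, -2.6, 0, 0, 85]
  ]
}}

```text
time: 14.02
tcp_pos: [0.536, 0.0638, 0.0192]
eef_rot: [[0.623, -0.782, 0.03], [-0.778, -0.623, -0.083], [0.083, 0.028, -0.996]]
force: [-1.2, -8.1, 2.1]
grip_width: 0.994
```

```bash
python3 - <<'E'
from h import *
s=env.get_state();print(s['tcp_pos'],s['force'],s['ft_torque'])
p,d=env.camera('wrist');cv2.imwrite('pics/w16.png',p)
E
```

```text
[0.53604813 0.06384402 0.01921592] [-1.16851313 -8.1059461   2.07451476] [-1.48169628  0.21270485 -0.42134438]
```

View pics/w16.png

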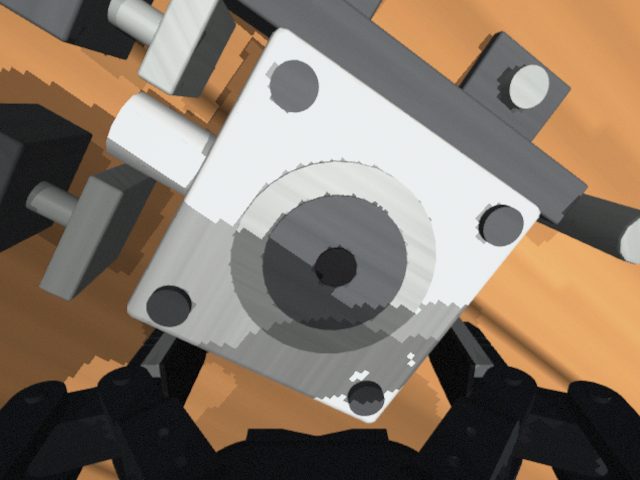

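Request:
{"op": "step_arm", "data": {
  "increments": [
    [-2.5, -1.6, 0, 0, 85],
    [-2.5, -1.6, 0, 0, 85],
    [-2.5, -1.6, 0, 0, 85],
    [-2.5, -1.6, 0, 0, 85]
  ]
}}

```text
time: 14.4
tcp_pos: [0.5347, 0.0756, 0.0191]
eef_rot: [[0.624, -0.781, 0.03], [-0.777, -0.624, -0.087], [0.087, 0.031, -0.996]]
force: [-0.8, -7.9, 1.3]
grip_width: 0.998
```

Remaining travel to the expected plate is about 2–3 mm. I'll make slow single steps.

Request:
{"op": "step_arm", "data": {
  "increments": [
    [-1.5, -0.9, 0, 0, 85],
    [-1.5, -0.9, 0, 0, 85]
  ]
}}

```text
time: 14.57
tcp_pos: [0.5342, 0.0789, 0.0192]
eef_rot: [[0.625, -0.78, 0.03], [-0.776, -0.625, -0.089], [0.088, 0.032, -0.996]]
force: [0.1, -15.0, -0.9]
grip_width: 0.995
```

Request:
{"op": "step_arm", "data": {
  "increments": [
    [-1.3, -0.8, 0, 0, 85],
    [-1.3, -0.8, 0, 0, 85]
  ]
}}

```text
time: 14.73
tcp_pos: [0.5342, 0.0789, 0.0192]
eef_rot: [[0.623, -0.781, 0.031], [-0.776, -0.623, -0.097], [0.095, 0.037, -0.995]]
force: [1.4, -17.1, -3.5]
grip_width: 0.996
```

Request:
{"op": "step_arm", "data": {
  "increments": [
    [-1.3, -0.8, 0, 0, 85],
    [-1.3, -0.8, 0, 0, 85],
    [-1.3, -0.8, 0, 0, 85]
  ]
}}

```text
time: 14.98
tcp_pos: [0.5343, 0.0787, 0.0188]
eef_rot: [[0.621, -0.783, 0.031], [-0.777, -0.62, -0.108], [0.104, 0.043, -0.994]]
force: [0.9, -15.7, -2.2]
grip_width: 0.994
```

```bash
python3 - <<'E'
from h import *
s=env.get_state();c=env.camera_params('wrist');print(s['tcp_pos'],s['force'],s['ft_torque'])
p,d=env.camera('wrist');cv2.imwrite('pics/w17.png',p);import pickle;pickle.dump((s,c),open('w17.pkl','wb'))
E
```

```text
[0.53426093 0.07874175 0.01881397] [  0.93535866 -15.68150564  -2.17212233] [-2.39087626 -0.06140638 -0.5261642 ]
```

View pics/w17.png

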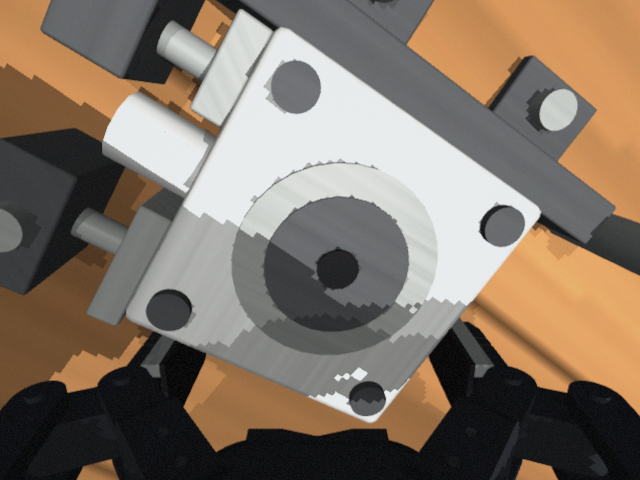

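Request:
{"op": "step_arm", "data": {
  "increments": [
    [-1.7, -1.1, 0, 0, 85],
    [-1.8, -1.1, 0, 0, 85],
    [-1.8, -1.1, 0, 0, 85],
    [-1.8, -1.1, 0, 0, 85],
    [-1.8, -1.1, 0, 0, 85],
    [-1.8, -1.1, 0, 0, 85]
  ]
}}

```text
time: 15.53
tcp_pos: [0.5342, 0.0787, 0.0183]
eef_rot: [[0.614, -0.789, 0.031], [-0.779, -0.611, -0.136], [0.126, 0.06, -0.99]]
force: [1.9, -18.7, -0.3]
grip_width: 0.996
```

```bash
python3 - <<'E'
from h import *
s=env.get_state();c=env.camera_params('wrist');print(s['tcp_pos'],s['force'],s['ft_torque'])
p,d=env.camera('wrist');cv2.imwrite('pics/w18.png',p)
import pickle
s,c=pickle.load(open('w17.pkl','rb'))
ctr,y=hpose([(281,29),(540,210),(371,423),(127,315)],c)
u,n=report(ctr,y,s)
E
```

```text
[0.53421182 0.0786674  0.01833205] [  1.87394842 -18.73426453  -0.32401031] [-2.83992552  0.23363172 -0.233442  ]
sides mm [np.float64(87.4), np.float64(88.8), np.float64(87.9), np.float64(87.3)]
centre [0.56517181 0.09905537] yaw 96.44333011947326 jig xy [89.41373737 52.61133794] ang to jig -0.35666988052674176
TCP in body (u,n) [-16.7 -33. ] post [-89.1  53.2] f ccw from? angle f from n toward u deg 31.912297536136876
```

View pics/w18.png

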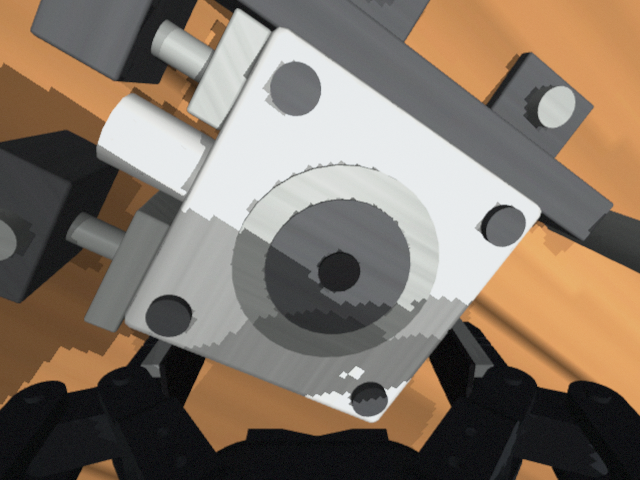

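Request:
{"op": "step_arm", "data": {
  "increments": [
    [0.6, 3, 0, 0, 85],
    [1, 5, 0, 0, 85],
    [1, 6, 0, 0, 85],
    [2, 8, -5, 0, 85],
    [2.5, 1.2, -20, 0, 85],
    [2.5, 1.2, -20, 0, 85],
    [2.5, 1.2, -20, 0, 85],
    [2.5, 1.2, -20, 0, 85],
    [2.5, 1.2, -20, 0, 85]
  ]
}}

```text
time: 16.33
tcp_pos: [0.5134, 0.0629, 0.1282]
eef_rot: [[0.62, -0.784, 0.023], [-0.776, -0.618, -0.13], [0.116, 0.063, -0.991]]
force: [0.4, 0.5, 0.4]
grip_width: 0.997
```

```bash
python3 - <<'E'
from h import *
s=env.get_state();c=env.camera_params('wrist');print(s['tcp_pos'],s['force'])
p,d=env.camera('wrist');cv2.imwrite('pics/w19.png',p)
E
```

```text
[0.51340322 0.06286047 0.12821783] [0.43292223 0.46866285 0.44578207]
```

View pics/w19.png

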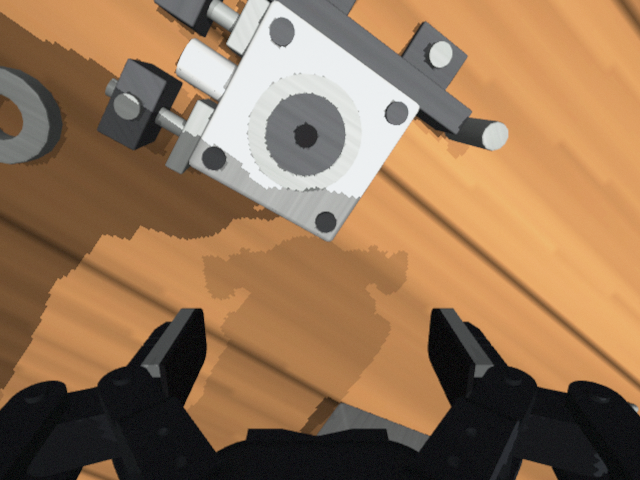

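Request:
{"op": "step_arm", "data": {
  "increments": [
    [3, 10, -30, 0, 85],
    [3, 10, -30, 0, 85],
    [3, 10, -30, 0, 85],
    [0, 10, -30, 0, 85],
    [0, 0, 0, 0, 85]
  ]
}}

```text
time: 16.8
tcp_pos: [0.4816, 0.0467, 0.2627]
eef_rot: [[0.623, -0.782, 0.032], [-0.773, -0.621, -0.127], [0.119, 0.055, -0.991]]
force: [0.7, -1.0, -0.4]
grip_width: 0.994
```

```bash
python3 - <<'E'
from h import *
s=env.get_state();print(s['tcp_pos'],s['force'],s['dq'])
p,d=env.camera('wrist');cv2.imwrite('pics/w20.png',p)
c=env.camera_params('wrist');import pickle;pickle.dump((s,c),open('w20.pkl','wb'))
p,d=env.camera('scene');cv2.imwrite('pics/s20.png',p)
for t in ['bearing','gear','bushing','oil_tin','valve_stack']:
    print(t,[([round(v) for v in x['bbox']],round(x['conf'],2)) for x in env.find_in('scene',t)])
E
```

```text
[0.48160689 0.04670349 0.26266978] [ 0.74740775 -0.95434602 -0.3603431 ] [-0.00310143  0.01585551 -0.06902705 -0.07456983  0.01382205 -0.00811521]
bearing [([397, 183, 424, 201], 0.65)]
gear [([392, 294, 420, 325], 0.89)]
bushing [([264, 334, 285, 363], 0.74)]
oil_tin [([474, 160, 527, 228], 0.83)]
valve_stack [([94, 298, 143, 346], 0.76)]
```

View pics/w20.png

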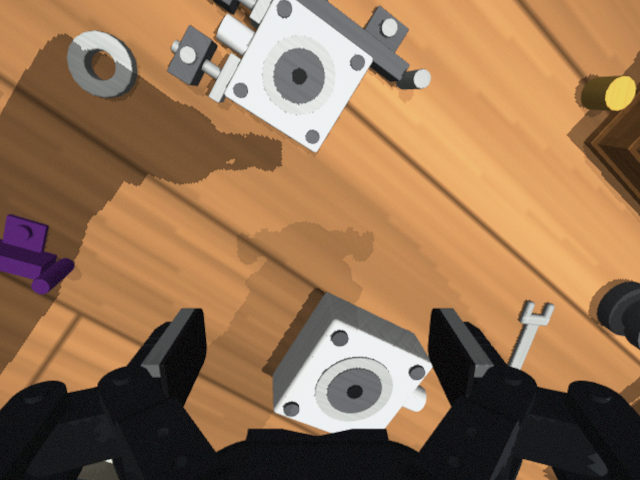

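View pics/s20.png

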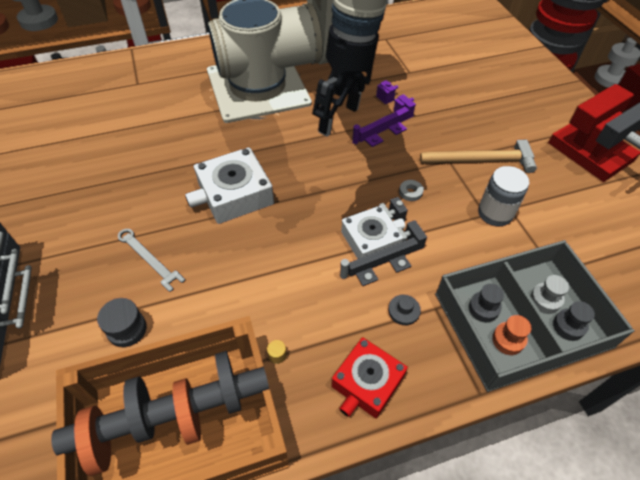

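```bash
python3 - <<'E'
from workcell import env
print(env.close_job(), env.get_state()['time'])
E
```

```text
the job is handed in; nothing more can be done
the job is handed in; nothing more can be done
```

The housing is seated in the jig with its spout in the slot, and the job is handed in; no verdict came back. Handed in at about 17 s of the 72 s allowed.

**What I did:** I took the small grey-white housing (not the big one or the red one) and the dark jig (not the purple one). I pushed the housing flat against the post, then cradled one corner between the open fingers and swung it the quarter turn about the post. From there I slid it along the rail into the slot and pressed it against the plate. The post stayed in contact during the swing: its distance from the tool held constant while I pushed slightly towards it.

**Checks while pressed against the plate:**
- **Position:** the centre was at about x = 89 mm, y = 53 mm in the jig's axes. That is roughly 15 mm short of the home point, consistent with a plate face at about x = 134–135 mm.
- **Squareness:** the housing was within about 0.4° of the jig's x axis.
- **Force:** the wrist force was 15–19 N for nearly 1 s, with 7–8 N of sliding friction before contact. That puts at least 7–10 N on the plate. This is worked out from the wrist reading, not measured at the plate, but every wrist reading stayed below 20 N.

**Checks after release:**
- **Housing:** the wrist view shows it flush on both rail and plate, judged by eye; I did not measure its pose again after letting go.
- **Bystanders:** in the scene view all five look unmoved. For four, the detected boxes agree with the first picture to within about 5 pixels. The first scene picture gave no good detection of the oil tin, so I judged that one by eye.
- **Arm:** it is well clear and touching nothing.

**Oddities:** the tool had tilted about 8° by the end of the press, with no visible effect on the housing. The housing's sides measured about 88 mm in the pictures instead of 92 mm.

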